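# Free a jammed reagent bottle and stand it on the balance

### The arm

A 6-joint arm with a two-finger parallel gripper is mounted at the origin on a cart in front of the work surface, level with it; the furniture and walls round the work are solid. World frame = base frame: x ahead of the robot, y to its left, z up, the work surface at z = 0. Lengths are in m, angles in rad, forces in N, time in s.
With the tool pointing down it reaches from about 0.3 to 0.875 m from the base axis. Payload 6.4 kg.
Tool frame: the origin (TCP) lies midway between the tips of the shut fingers; the grasp point (between the pads) lies 19 mm behind it; y points along the fingers, z is the direction in which the jaws open and shut, and the axes are right-handed (so a half turn about y gives the same grasp; the last joint's range is limited). The gripper opens to 85 mm and grips with 20 to 120 N. Pads are 22 mm wide; open, the fingers measure 114 mm over their backs; the gripper's body (76 mm by 85 mm) begins 54 mm behind the grasp point. The pads swing forward as they close: fully open they stand 13 mm farther back than shut.
Start: joints at [-1.325, 0.181, 1.607, -0, 1.354, -0.206], TCP at [0.251, -0.517, 0.202] pointing down, gripper open.
Joint ranges: [-2.99, 2.99], [-0.89, 2.07], [0.3, 2.58], [-1.14, 4.28], [0, 2.63], [-3.12, 3.12]. Speed limits (rad/s): [2.57, 2.57, 3.01, 3.14, 3.14, 3.14].

### API

Orientations are given as a unit quaternion [x, y, z, w].
In Python, from bench import arm gives the robot as it stands.
- The arm moves only by the tool send_rows, never from a script. Its argument "commands" is a list of rows, each an object of numbers: "claw": the gripper command: -1 is shut, 1 is fully open, values between are in proportion; "dx", "dy", "dz": the shift along the tool's x, y, z in mm; "twist": the turn about the tool's y in degrees. A call has 1 to 12 rows; each row shifts and turns the pose as measured when the row begins, along the tool's axes as they then stand; what a row does not reach is not made up. A row lasts 1/8 s, in which the tool goes at most 62.5 mm and 10.7 degrees, less where a joint would pass 70% of its speed; a pose out of reach is approached as far as the arm can. A call is refused whole if a number of a shift passes 62.5 or a number of a turn 10.7, either way. A call with a gripper value outside its range is refused whole. The fingers move at their own pace and stop on an object; "grip_force" is the grip in N (left out, the last holds). Time passes only in rows, so rows that do not move let the fingers close. It gives the time, the measured TCP pose, the force and the opening at its end, in the units of the state.
- arm.get_state(): the state, without advancing time (a new reading comes with each control period).
- arm.get_image(name): name is "scene" or "top" or "wrist"; returns (picture, depth): 400x640x3 uint8, red, green, blue; 400x640 float32, m along the optical axis (not along the pixel's ray), 0 where there is no reading.
- arm.camera_model(name): a dict with "K" (3x3 intrinsics, pixels), "k1" (the pictures are not rectified: a ray, as slopes to the right and down, at radius r is drawn at 1 + k1 r^2 times it, then the intrinsics apply), "T" (4x4, takes a point from camera to world coordinates). Camera axes: x right, y down, z forward; pixel columns grow to the right and rows downward; lengths in m; the calibration is good to about 2 mm. A picture is of the moment at which its call begins: read the wrist's pose just before it. camera_model takes no time and is no camera call; for the wrist camera it gives the pose at the moment of the call.
- arm.close_job(): hands the job in, once; it reports no verdict.
The state is a dict: "clock": time; "q": joint angles; "qvel": joint speeds; "joint_efforts": joint torques, N m; "tool_pos": TCP position; "tcp_rot": TCP orientation; "contact_force": force on the tool from outside, world axes, zero at the start; "moment": the same for the moment, N m; "width": opening from 0.0 (shut) to 1.0 (fully open).
Only numpy, scipy, OpenCV 4.12 (cv2) and the standard library are available. Lean on these libraries where they do the work, as an engineer would, in place of code of your own. Each camera call takes 0.05 s, during which the arm holds its last target. There are 200 camera calls.

### The job

A reagent bottle has fallen over in the grey bin and is wedged across the corner by the sliding divider. Slide the divider well back to free the bottle and leave it there, then lift the bottle out and stand it gently upright in the middle of the balance pan. Do not knock over or shift the bottle that still stands in the bin, nor the beaker behind.

Things in the scene. Friction and masses are not known exactly. Their poses are not given: they have to be found in the camera images.
- bin: Grey open bin fixed on the bench, 173 x 258 x 58 mm outside (x, y, z), walls and floor 4 mm. Origin: centre of its underside; y along its length; its -x long side is nearer the robot. The fallen bottle's base lies in the corner of the +x wall and the -y end wall, its axis 28 degrees off that end wall, so that only towards its cap is there finger room on the wall side.
- divider (a joint): Position of the bin's cross divider, m: 0 as built, near 0 at the start when it wedges the bottle; it grows as the divider slides along the bin's +y, at most 0.072. Needs about 4 N and stays where it is left (friction, no spring). It is an aluminium plate 3 mm thick, its top edge 54 mm above the bench, riding on both long rims.
- divider_tab (a point): Point in the black pull tab on top of the divider, at the middle of its length and thickness, 76 mm above the bench. The tab is 40 mm long along the bin's x, 10 mm thick along the bin's y, and reaches from 59 to 87 mm above the bench; saddles on the rims at the divider's two ends reach 67 mm.
- bottle_center (a point): Centre, half-way up, of the fallen amber bottle: 48 mm diameter, 90 mm tall with cap, 0.1 to 0.2 kg. z axis from its flat base (45 mm behind) to its cap (45 mm ahead). The straight body ends 62 mm from the base; the black cap is 30 mm wide, 14 mm long. At the start it lies level, axis 28 mm above the bench, cap towards the bin's -x side and at the divider.
- standing_center (a point): Centre, half-way up, of a like bottle (48 mm diameter, 90 mm tall, white cap) that stands upright on the bin floor at the +y end beyond the divider. z axis up. To be left alone.
- balance_pan: Round steel weighing pan, 122 mm diameter, of the white bench balance (fixed housing 236 x 176 mm, 56 mm high). Origin: centre of the pan's top face, about 72 mm above the bench; z up. It gives up to 4 mm on a spring (1500 N/m).
- beaker: Clear empty beaker, 53 mm diameter, 67 mm tall, on the bench behind the bin and the balance. Origin: centre of its underside. To be left alone.
Not all that is in view belongs to the job. What is shaped like the part that bears standing_center but green is not meant.

How it is judged:
By the outcome, as a careful person would: the job done as asked, in the order asked, and still so for the second after the job is handed in, with the robot touching nothing.
It also fails if it takes over 54 s, if anything falls off the work surface, if the arm or the gripper's body presses on something with over 40 N, if the wrist force passes 120 N, or if a joint passes its speed limit or range.

## Working session

There is one attempt and no reset: what is moved stays moved. The work goes in short steps, Python scripts to look and compute and a tool call to move; the robot and the scene stay as the last step left them, time stands still between calls to the robot, and variables do not carry over. Pictures are saved under pics/ and viewed, about 8 in all and at most 12, crops included, and the job is handed in when it is done.

Besides the shell and the picture viewer there is one more tool, called after "Emit:" as name(argument=value, ...) on one line, values as JSON. send_rows: Moves the arm, as the interface text tells. Its arguments: {"type":"object","properties":{"commands":{"type":"array"},"grip_force":{"type":"number"}},"required":["commands"]}

```bash
mkdir -p pics; ls; cat > h.py <<'E'
import numpy as np, cv2
from bench import arm
from scipy.spatial.transform import Rotation as R
def grab(n,save=None):
    m=arm.camera_model(n); im,d=arm.get_image(n)
    if save: cv2.imwrite('pics/'+save,im[:,:,::-1])
    return m,im,d
def rays(m,uv):
    uv=np.asarray(uv,float).reshape(-1,2);K=m['K'];K=np.asarray(K)
    x=(uv-[K[0,2],K[1,2]])/[K[0,0],K[1,1]]; u=x.copy()
    for _ in range(20): u=x/(1+m['k1']*(u**2).sum(1,keepdims=True))
    return np.c_[u,np.ones(len(u))]
def onplane(m,uv,z):
    T=np.asarray(m['T']);d=rays(m,uv)@T[:3,:3].T;o=T[:3,3]
    return o+d*((z-o[2])/d[:,2])[:,None]
def cloud(m,dep):
    v,u=np.mgrid[:400,:640]; uv=np.c_[u.ravel(),v.ravel()]
    T=np.asarray(m['T']); p=(rays(m,uv)*dep.reshape(-1,1))@T[:3,:3].T+T[:3,3]
    return p.reshape(400,640,3)
E
python3 - <<'E'
from h import *
s=arm.get_state();print(s['clock'],s['tool_pos'],s['tcp_rot'],s['contact_force'],s['width'])
print(R.from_quat(s['tcp_rot']).as_matrix().round(3))
for n in('top','scene'):
    m,im,d=grab(n,n+'0.png');np.savez(n+'0.npz',im=im,d=d,K=m['K'],k1=m['k1'],T=m['T'])
    print(n,np.round(m['T'],3).tolist(),(d>0).mean())
E
```

```text
pics
0.0 [ 0.25089265 -0.51667284  0.20073916] [-0.15840217  0.6897951  -0.68848742  0.15835575] [ 0.32881668 -0.38242188  0.39715573] 1.0016282565034749
[[-0.9   -0.     0.437]
 [-0.437  0.002 -0.9  ]
 [-0.    -1.    -0.002]]
top [[0.014, -0.991, 0.136, 0.478], [-1.0, -0.012, 0.013, 0.098], [-0.011, -0.136, -0.991, 0.939], [0.0, 0.0, 0.0, 1.0]] 0.9960546875
scene [[-0.7, -0.518, 0.493, 0.039], [-0.714, 0.493, -0.497, 0.669], [0.014, -0.699, -0.714, 0.889], [0.0, 0.0, 0.0, 1.0]] 0.9959921875
```

View pics/top0.png

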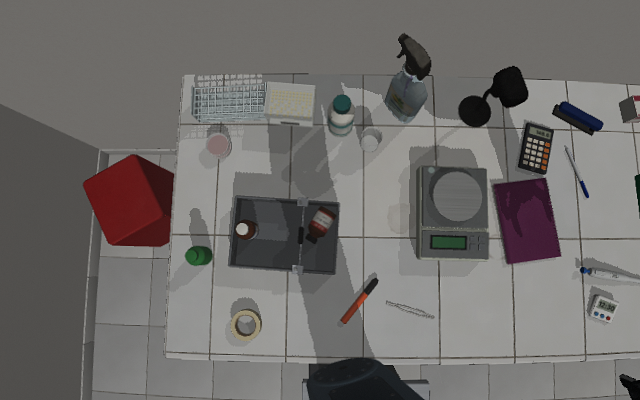

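View pics/scene0.png

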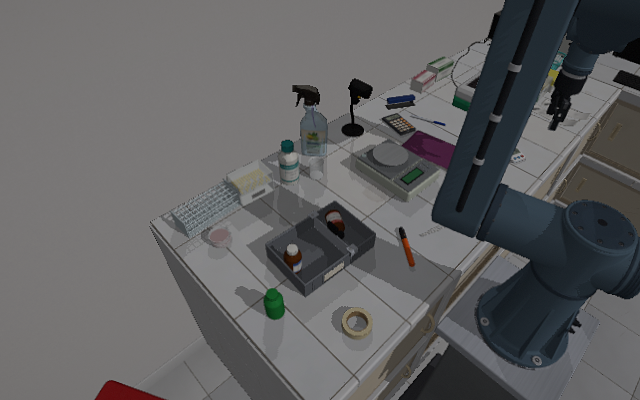

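Top view: bin at cols 230–338 / rows 197–272, divider with black tab near (300,235), fallen bottle (320,222) with its base up-right, standing bottle (245,229), pan (458,195), beaker (371,139). Scene view agrees.

```bash
cat > m1.py <<'E'
from h import *
m=dict(np.load('top0.npz'));im=m['im'];P=cloud(m,m['d']);z=P[...,2]
v,u=np.mgrid[:400,:640]
def box(a,b,c,d): return (u>=a)&(u<=b)&(v>=c)&(v<=d)
print('K',m['K'][0,0],'bench z',np.median(z[box(350,400,240,260)]))
# bin rim
k=box(222,348,190,280)&(z>.05)&(z<.064)
q=P[k][:,:2]; r=cv2.minAreaRect((q*1000).astype(np.float32)); print('rim',k.sum(),r,cv2.boxPoints(r).round(1).tolist())
# tab
k=box(285,312,200,270)&(z>.075)&(z<.095); print('tab',k.sum(),P[k].mean(0),np.ptp(P[k],axis=0))
r=cv2.minAreaRect((P[k][:,:2]*1000).astype(np.float32));print(r)
k=box(285,312,190,280)&(z>.060)&(z<.072); print('saddles',[(P[k&(v<220)].mean(0)),P[k&(v>250)].mean(0)])
# standing cap
k=box(230,262,215,245)&(z>.085); print('cap',k.sum(),P[k].mean(0))
# fallen bottle
k=box(305,336,204,245)&(z>.025)&(z<.058)&~((z>.053)&(v<200)); 
hs=cv2.cvtColor(im,cv2.COLOR_RGB2HSV)
a=k&(hs[...,1]>90); q=P[a]; print('amber',a.sum(),q.mean(0),q[:,2].max())
r=cv2.minAreaRect((q[:,:2]*1000).astype(np.float32));print(r,cv2.boxPoints(r).round(0).tolist())
# pan
k=box(425,490,165,222)&(z>.066)&(z<.08); q=P[k]
print('pan',k.sum(),q.mean(0),cv2.minEnclosingCircle((q[:,:2]*1000).astype(np.float32)))
k=box(355,386,125,155)&(z>.03);print('beaker',k.sum(),P[k].mean(0),P[k].max(0),P[k].min(0))
cv2.imwrite('pics/c1.png',cv2.resize(im[185:285,222:352,::-1],None,fx=6,fy=6,interpolation=2))
E
python3 m1.py
```

```text
K 363.6237586582763 bench z 0.0008531410524273975
rim 1161 ((513.1743774414062, 205.97244262695312), (258.8275451660156, 185.56776428222656), 86.84166717529297) [[413.3999938964844, 81.9000015258789], [598.7000122070312, 71.5999984741211], [612.9000244140625, 330.1000061035156], [427.70001220703125, 340.29998779296875]]
tab 78 [0.51072036 0.16408907 0.08489214] [0.03761037 0.00954393 0.0133332 ]
((510.34765625, 164.09474182128906), (37.553321838378906, 9.510865211486816), 0.70224928855896)
saddles [array([0.59206981, 0.16367375, 0.0637005 ]), array([0.42929466, 0.16970093, 0.06360665])]
cap 136 [0.52103472 0.29050264 0.12986202]
amber 290 [0.5385105  0.11918196 0.0458783 ] 0.054543467069515406
((542.726318359375, 117.74366760253906), (45.17594528198242, 73.99127197265625), 57.233375549316406) [[499.0, 119.0], [562.0, 79.0], [586.0, 117.0], [524.0, 157.0]]
pan 1918 [ 0.60981476 -0.2137926   0.07116111] ((610.32958984375, -214.26065063476562), 61.66154479980469)
beaker 232 [ 0.75716958 -0.00662379  0.06735527] [0.78603298 0.09802158 0.93855889] [ 0.47757836 -0.03329645  0.03005734]
```

View pics/c1.png

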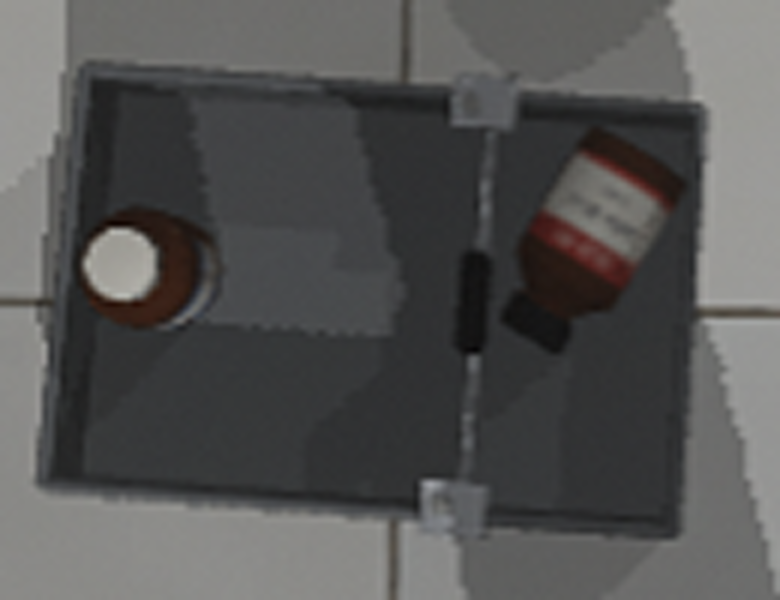

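Crop: bottle axis from base (630,160) to cap (540,320), matching the corner geometry; the tab at (473,300) is clear of the cap. The plan is to push the tab with shut fingers from its -y side. I move there first.

Emit:
send_rows(commands=[{"dx":-43,"dz":-39,"claw":-1},{"dx":-43,"dz":-39,"claw":-1},{"dx":-43,"dz":-39,"claw":-1},{"dx":-43,"dz":-39,"claw":-1},{"dx":-43,"dz":-39,"claw":-1},{"dx":-43,"dz":-39,"claw":-1},{"dx":-43,"dz":-39,"claw":-1},{"dx":-43,"dz":-39,"claw":-1},{"dx":-43,"dz":-39,"claw":-1},{"dx":-43,"dz":-39,"claw":-1},{"twist":10,"claw":-1},{"twist":10,"claw":-1}], grip_force=20)

```text
$.commands[0]: bad value
```

```bash
cat >> h.py <<'E'
def to(x,y,z,yaw):
    "world target (mm), jaw yaw (deg) -> tool-frame shift, twist"
    s=arm.get_state();p=np.array(s['tool_pos'])*1000;M=R.from_quat(s['tcp_rot']).as_matrix()
    cur=np.degrees(np.arctan2(M[1,2],M[0,2])); tw=-((yaw-cur+180)%360-180)
    print('t',round(s['clock'],2),'pos',p.round(1),'yaw',round(cur,1),'w',round(s['width'],3),'F',np.round(s['contact_force'],1),'q6',round(s['q'][5],2))
    d=np.array([x,y,z])-p
    print('dx dy dz',(M.T@d).round(1),'twist',round(tw,1), 'after twist', (np.array([[np.cos(np.radians(tw)),0,-np.sin(np.radians(tw))],[0,1,0],[np.sin(np.radians(tw)),0,np.cos(np.radians(tw))]])@(M.T@d)).round(1))
E
python3 -c "
from h import *
to(509,129,150,-93)"
```

```text
t 0.1 pos [ 250.9 -516.8  200.9] yaw -64.1 w 0.998 F [-0.5  0.6 -0. ] q6 -0.21
dx dy dz [-514.1   51.8 -468.2] twist 28.9 after twist [-223.9   51.8 -658.3]
```

Emit:
send_rows(commands=[{"dx":-43,"dy":0,"dz":-39,"twist":0,"claw":-1},{"dx":-43,"dy":0,"dz":-39,"twist":0,"claw":-1},{"dx":-43,"dy":0,"dz":-39,"twist":0,"claw":-1},{"dx":-43,"dy":0,"dz":-39,"twist":0,"claw":-1},{"dx":-43,"dy":0,"dz":-39,"twist":0,"claw":-1},{"dx":-43,"dy":0,"dz":-39,"twist":0,"claw":-1},{"dx":-43,"dy":0,"dz":-39,"twist":0,"claw":-1},{"dx":-43,"dy":0,"dz":-39,"twist":0,"claw":-1},{"dx":-43,"dy":0,"dz":-39,"twist":0,"claw":-1},{"dx":-43,"dy":0,"dz":-39,"twist":0,"claw":-1},{"dx":0,"dy":0,"dz":0,"twist":10,"claw":-1},{"dx":0,"dy":0,"dz":0,"twist":10,"claw":-1}], grip_force=20)

```text
clock: 1.6
tool_pos: [0.4719, 0.0409, 0.1988]
tcp_rot: [-0.033, 0.708, -0.705, 0.032]
contact_force: [-0.8, -0.2, -0.2]
width: -0.001
```

```bash
python3 -c "
from h import *
to(509,129,150,-93)"
```

```text
t 1.6 pos [471.9  40.9 198.8] yaw -84.7 w -0.001 F [-0.8 -0.2 -0.2] q6 1.31
dx dy dz [-45.1  49.2 -84. ] twist 8.3 after twist [-32.5  49.2 -89.7]
```

Emit:
send_rows(commands=[{"dx":0,"dy":0,"dz":0,"twist":8.3,"claw":-1},{"dx":-16,"dy":0,"dz":-45,"twist":0,"claw":-1},{"dx":-16,"dy":0,"dz":-45,"twist":0,"claw":-1},{"dx":0,"dy":40,"dz":0,"twist":0,"claw":-1},{"dx":0,"dy":20,"dz":0,"twist":0,"claw":-1},{"dx":0,"dy":0,"dz":0,"twist":0,"claw":-1}])

```text
clock: 2.35
tool_pos: [0.5089, 0.1328, 0.1361]
tcp_rot: [0.019, 0.708, -0.705, -0.022]
contact_force: [-0.2, 0.1, -0.3]
width: -0.004
```

```bash
python3 -c "
from h import *
to(509,129,69,-93)
grab('wrist','w1.png')"
```

```text
t 2.35 pos [508.9 132.8 136.1] yaw -93.4 w -0.004 F [-0.2  0.1 -0.3] q6 1.65
dx dy dz [-0.5 67.1  4.1] twist -0.4 after twist [-0.5 67.1  4.1]
```

View pics/w1.png

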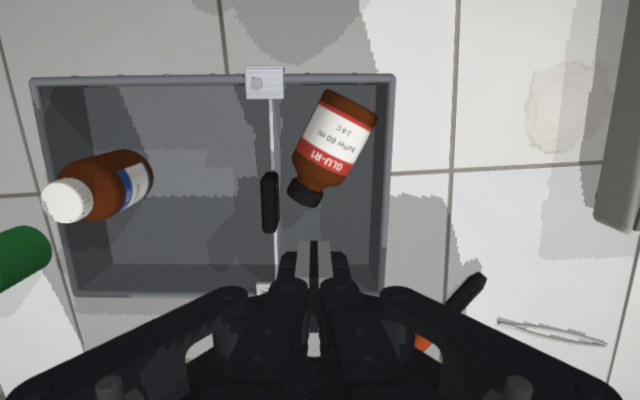

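Wrist view: shut fingers at (315,245) sit between tab (270,200) and the bottle cap (305,190), with the bin square to the jaws. Now descend and push.

Emit:
send_rows(commands=[{"dx":0,"dy":35,"dz":4,"twist":0,"claw":-1},{"dx":0,"dy":30,"dz":0,"twist":0,"claw":-1},{"dx":0,"dy":2,"dz":0,"twist":0,"claw":-1},{"dx":0,"dy":0,"dz":-8,"twist":0,"claw":-1},{"dx":0,"dy":0,"dz":-8,"twist":0,"claw":-1},{"dx":0,"dy":0,"dz":-8,"twist":0,"claw":-1},{"dx":0,"dy":0,"dz":-8,"twist":0,"claw":-1}])

```text
clock: 3.28
tool_pos: [0.518, 0.1625, 0.0782]
tcp_rot: [0.026, 0.709, -0.705, -0.017]
contact_force: [0.4, -0.2, 0.4]
width: 0.002
```

```bash
python3 -c "
from h import *
to(513,212,69,-93)"
```

```text
t 3.27 pos [518.  162.5  78.2] yaw -93.5 w 0.002 F [ 0.4 -0.2  0.4] q6 1.71
dx dy dz [  8.1   9.4 -49. ] twist -0.5 after twist [  7.7   9.4 -49.1]
```

```bash
python3 -c "
from h import *
s=arm.get_state();print(R.from_quat(s['tcp_rot']).as_matrix().round(3),s['q'])
m,im,d=grab('top');P=cloud(m,d);z=P[...,2]
print(P[226:246,255:330].reshape(20,75,3)[10,::4].round(3))
cv2.imwrite('pics/t2.png',cv2.resize(im[150:300,200:400,::-1],None,fx=4,fy=4))
"
```

```text
[[-0.998  0.012 -0.06 ]
 [ 0.06   0.006 -0.998]
 [-0.012 -1.    -0.006]] [0.08223111 0.24675776 1.79975336 0.00524926 1.08252274 1.71089091]
[[0.494 0.193 0.465]
 [0.494 0.188 0.464]
 [0.494 0.183 0.463]
 [0.494 0.178 0.464]
 [0.494 0.173 0.464]
 [0.494 0.167 0.465]
 [0.494 0.162 0.464]
 [0.494 0.157 0.463]
 [0.494 0.152 0.463]
 [0.494 0.146 0.465]
 [0.494 0.141 0.464]
 [0.494 0.136 0.464]
 [0.495 0.131 0.463]
 [0.495 0.126 0.463]
 [0.495 0.12  0.462]
 [0.494 0.114 0.487]
 [0.494 0.109 0.488]
 [0.494 0.104 0.488]
 [0.495 0.099 0.459]]
```

View pics/t2.png

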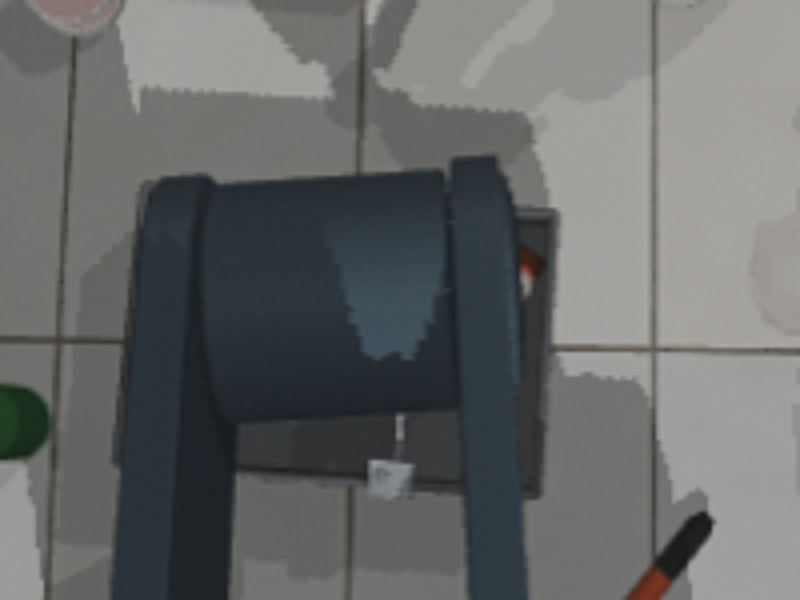

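```bash
python3 -c "
from h import *
grab('wrist','w2.png')"
```

```text
(no output)
```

View pics/w2.png

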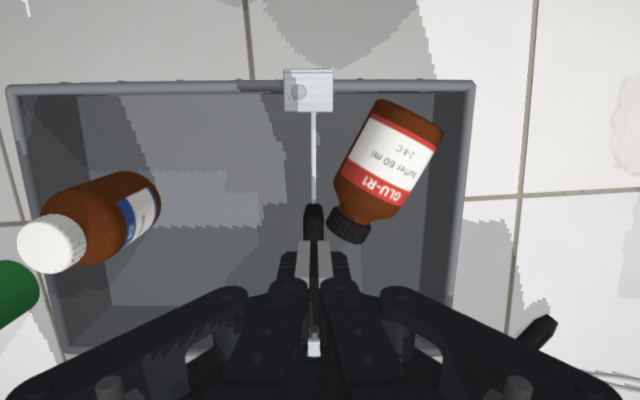

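```bash
python3 -c "
from h import *
to(513,212,69,-93)
m,im,d=grab('wrist');P=cloud(m,d);np.set_printoptions(suppress=True,precision=3)
print(np.round(m['T'],3))
for r in (205,212,220,228,236,244,252,260): print(r,[tuple((P[r,c]*1000).round().astype(int)) for c in (300,308,314,320,328)])
s=arm.get_state();T=np.asarray(m['T']);c=T[:3,:3].T@(np.array(s['tool_pos'])-T[:3,3]);print('tcp cam',c,c[:2]/c[2]*m['K'][0,0]+[m['K'][0,2],m['K'][1,2]])
print('saddle',P[75:105,290:330][P[75:105,290:330,2]>.062].mean(0))
"
```

```text
t 3.38 pos [517.8 162.8  77.9] yaw -93.4 w -0.001 F [ 0.2 -0.4  0.8] q6 1.71
dx dy dz [  7.8   9.2 -48.8] twist -0.4 after twist [  7.5   9.2 -48.8]
[[-0.06  -0.965 -0.254  0.584]
 [-0.998  0.056  0.022  0.158]
 [-0.007  0.255 -0.967  0.25 ]
 [ 0.     0.     0.     1.   ]]
205 [(np.int64(516), np.int64(174), np.int64(3)), (np.int64(533), np.int64(165), np.int64(67)), (np.int64(533), np.int64(162), np.int64(67)), (np.int64(531), np.int64(159), np.int64(60)), (np.int64(515), np.int64(153), np.int64(3))]
212 [(np.int64(510), np.int64(174), np.int64(1)), (np.int64(533), np.int64(165), np.int64(81)), (np.int64(533), np.int64(162), np.int64(81)), (np.int64(532), np.int64(159), np.int64(76)), (np.int64(509), np.int64(153), np.int64(2))]
220 [(np.int64(504), np.int64(175), np.int64(2)), (np.int64(531), np.int64(165), np.int64(86)), (np.int64(530), np.int64(162), np.int64(86)), (np.int64(530), np.int64(159), np.int64(84)), (np.int64(512), np.int64(154), np.int64(30))]
228 [(np.int64(497), np.int64(175), np.int64(2)), (np.int64(526), np.int64(165), np.int64(85)), (np.int64(526), np.int64(162),
[... 433 characters left out ...]
115)), (np.int64(530), np.int64(162), np.int64(116)), (np.int64(529), np.int64(159), np.int64(115)), (np.int64(529), np.int64(156), np.int64(115))]
252 [(np.int64(530), np.int64(167), np.int64(123)), (np.int64(529), np.int64(164), np.int64(123)), (np.int64(530), np.int64(162), np.int64(124)), (np.int64(529), np.int64(159), np.int64(123)), (np.int64(528), np.int64(156), np.int64(122))]
260 [(np.int64(530), np.int64(167), np.int64(131)), (np.int64(529), np.int64(164), np.int64(130)), (np.int64(530), np.int64(162), np.int64(131)), (np.int64(529), np.int64(159), np.int64(130)), (np.int64(529), np.int64(156), np.int64(131))]
tcp cam [0.001 0.021 0.183] [314.757 238.296]
saddle [0.594 0.161 0.065]
```

```bash
python3 -c "
from h import *
m,im,d=grab('scene');P=cloud(m,d)*1000
k=(abs(P[...,0]-512)<40)&(abs(P[...,1]-163)<30)&(P[...,2]>50)&(P[...,2]<150)
q=P[k]; print(len(q))
for a in range(54,150,6):
  r=q[(q[:,2]>=a)&(q[:,2]<a+6)]
  if len(r): print(a,len(r),r[:,:2].min(0).round(),r[:,:2].max(0).round())
v,u=np.where(k);print(u.min(),u.max(),v.min(),v.max())
c0,r0=int(u.mean()),int(v.mean())
cv2.imwrite('pics/s2.png',cv2.resize(im[r0-50:r0+50,c0-65:c0+65,::-1],None,fx=6,fy=6,interpolation=2))
"
```

```text
223
54 26 [474. 135.] [550. 167.]
60 7 [492. 164.] [527. 169.]
66 17 [492. 164.] [529. 170.]
72 16 [491. 160.] [527. 170.]
78 22 [492. 160.] [530. 170.]
84 39 [490. 159.] [532. 170.]
90 1 [507. 166.] [507. 166.]
108 5 [507. 155.] [513. 169.]
114 11 [506. 149.] [523. 175.]
120 15 [505. 150.] [523. 177.]
126 15 [504. 152.] [523. 176.]
132 16 [505. 149.] [518. 175.]
138 7 [504. 158.] [511. 175.]
144 10 [504. 156.] [511. 175.]
323 342 209 241
```

View pics/s2.png

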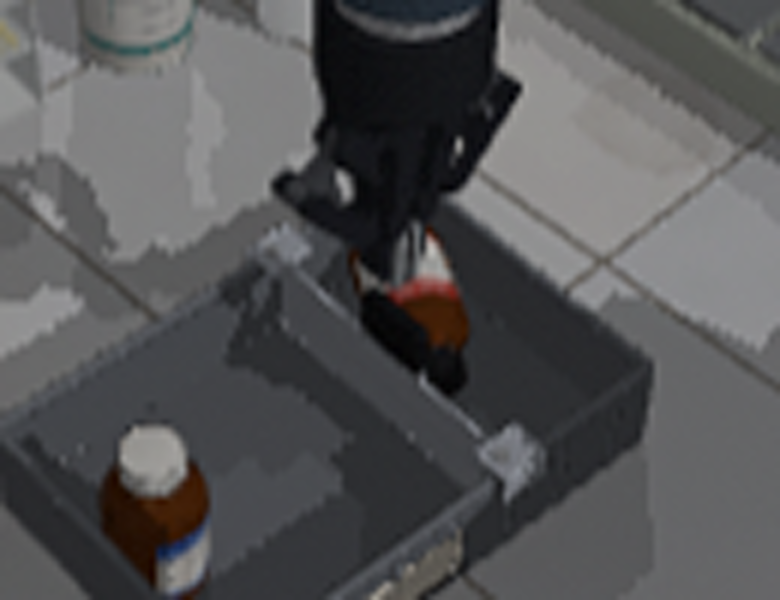

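Scene crop: tips at (405,270) hang above the tab at (400,330). Both cameras' depths put the tips at z≈108, while the reported TCP is 78, so the real tips are about 30 mm higher than reported. Back off, go lower and push.

Emit:
send_rows(commands=[{"dx":4,"dy":0,"dz":18,"twist":0,"claw":-1},{"dx":4,"dy":0,"dz":18,"twist":0,"claw":-1},{"dx":0,"dy":0,"dz":0,"twist":0,"claw":-1},{"dx":0,"dy":14,"dz":0,"twist":0,"claw":-1},{"dx":0,"dy":14,"dz":0,"twist":0,"claw":-1},{"dx":0,"dy":0,"dz":0,"twist":0,"claw":-1}])

```text
clock: 4.22
tool_pos: [0.5059, 0.1227, 0.0463]
tcp_rot: [0.025, 0.709, -0.705, -0.019]
contact_force: [0.3, -0.4, -1.0]
width: -0.001
```

```bash
cat > tip.py <<'E'
from h import *
to(509,130,40,-93)
m,im,d=grab('scene');P=cloud(m,d)*1000
s=arm.get_state();t=np.array(s['tool_pos'])*1000
k=(abs(P[...,0]-t[0])<25)&(abs(P[...,1]-t[1])<30)&(P[...,2]>50)&(P[...,2]<150)
q=P[k]
for a in range(54,130,6):
  r=q[(q[:,2]>=a)&(q[:,2]<a+6)]
  if len(r): print(a,len(r),r[:,:2].min(0).round(),r[:,:2].max(0).round())
E
python3 tip.py
```

```text
t 4.22 pos [505.9 122.7  46.3] yaw -93.6 w -0.001 F [ 0.3 -0.4 -1. ] q6 1.64
dx dy dz [-2.6  6.4 -7.5] twist -0.6 after twist [-2.7  6.4 -7.4]
54 3 [522. 120.] [531. 137.]
72 1 [500. 128.] [500. 128.]
78 5 [495. 118.] [504. 132.]
84 12 [493. 118.] [511. 135.]
90 14 [494. 114.] [511. 135.]
96 13 [494. 115.] [504. 136.]
102 11 [495. 108.] [503. 136.]
108 11 [494. 117.] [500. 135.]
114 5 [493. 110.] [499. 146.]
120 20 [491.  94.] [499. 151.]
126 38 [490.  94.] [517. 151.]
```

Offset confirmed (tips ≈ reported + 30 mm). Go 8 mm lower and push.

Emit:
send_rows(commands=[{"dx":-3,"dy":8,"dz":0,"twist":0,"claw":-1},{"dx":0,"dy":0,"dz":-10,"twist":0,"claw":-1},{"dx":0,"dy":0,"dz":-8,"twist":0,"claw":-1},{"dx":0,"dy":0,"dz":-8,"twist":0,"claw":-1},{"dx":0,"dy":0,"dz":-8,"twist":0,"claw":-1},{"dx":0,"dy":0,"dz":-8,"twist":0,"claw":-1},{"dx":0,"dy":0,"dz":-8,"twist":0,"claw":-1}])

```text
clock: 5.15
tool_pos: [0.5133, 0.1749, 0.0389]
tcp_rot: [0.025, 0.708, -0.706, -0.018]
contact_force: [0.5, -4.6, -1.8]
width: 0.001
```

```bash
python3 -c "
from h import *
to(513,212,38,-93)"
```

```text
t 5.15 pos [513.3 174.9  38.9] yaw -93.5 w 0.001 F [ 0.5 -4.6 -1.8] q6 1.74
dx dy dz [  2.5   1.  -37. ] twist -0.5 after twist [  2.2   1.  -37.1]
```

Contact at -4.6 N: the divider is moving.

Emit:
send_rows(commands=[{"dx":1,"dy":0,"dz":-8,"twist":0,"claw":-1},{"dx":1,"dy":0,"dz":-8,"twist":0,"claw":-1},{"dx":0,"dy":0,"dz":-8,"twist":0,"claw":-1},{"dx":0,"dy":0,"dz":-8,"twist":0,"claw":-1},{"dx":0,"dy":0,"dz":-4,"twist":0,"claw":-1}])

```text
clock: 5.78
tool_pos: [0.5145, 0.2136, 0.0393]
tcp_rot: [0.026, 0.708, -0.706, -0.017]
contact_force: [1.4, -3.4, -1.7]
width: 0.002
```

```bash
python3 -c "
from h import *
to(513,212,38,-93)"
```

```text
t 5.78 pos [514.5 213.6  39.3] yaw -93.5 w 0.002 F [ 1.4 -3.4 -1.7] q6 1.81
dx dy dz [1.4 1.3 1.7] twist -0.5 after twist [1.4 1.3 1.6]
```

Emit:
send_rows(commands=[{"dx":0,"dy":0,"dz":12,"twist":0,"claw":-1},{"dx":0,"dy":-20,"dz":12,"twist":0,"claw":-1},{"dx":0,"dy":-35,"dz":15,"twist":0,"claw":1},{"dx":0,"dy":-20,"dz":20,"twist":10,"claw":1},{"dx":0,"dy":0,"dz":20,"twist":10,"claw":1},{"dx":0,"dy":0,"dz":0,"twist":8,"claw":1},{"dx":0,"dy":0,"dz":0,"twist":0,"claw":1}])

```text
clock: 6.65
tool_pos: [0.5027, 0.1325, 0.1166]
tcp_rot: [0.199, 0.683, -0.676, -0.194]
contact_force: [0.2, 0.4, 0.1]
width: 1.003
```

```bash
python3 - <<'E'
from h import *
to(530,127,110,-121.7)
m,im,d=grab('wrist','w3.png');P=cloud(m,d)*1000;z=P[...,2]
hs=cv2.cvtColor(im,cv2.COLOR_RGB2HSV);np.set_printoptions(suppress=True,precision=1)
reg=(P[...,1]<200)&(P[...,0]>450)&(P[...,0]<600)&(P[...,1]>80)
k=reg&(z>22)&(z<58)&(hs[...,1]>100)&((hs[...,0]<15)|(hs[...,0]>170))
q=P[k];c=q[q[:,2]>44]
r=cv2.minAreaRect(q[:,:2].astype(np.float32));print('amber',k.sum(),r,cv2.boxPoints(r).tolist(),'zmax',np.percentile(q[:,2],99))
vx,vy,x0,y0=cv2.fitLine(c[:,:2].astype(np.float32),cv2.DIST_L2,0,.01,.01).ravel();print('ridge',vx,vy,x0,y0)
b=(abs(P[...,0]-514)<40)&(P[...,1]>215)&(P[...,1]<255)&(z>76)&(z<95);print('tab',b.sum(),P[b].mean(0))
E
```

```text
t 6.65 pos [502.7 132.5 116.6] yaw -122.3 w 1.003 F [0.2 0.4 0.1] q6 2.15
dx dy dz [-25.9   6.9  -9.8] twist -0.6 after twist [-26.    6.9  -9.6]
amber 3319 ((544.5719604492188, 117.83311462402344), (46.944950103759766, 75.55972290039062), 59.098533630371094) [[500.1003112792969, 117.09486389160156], [564.9343872070312, 78.29017639160156], [589.0435791015625, 118.57136535644531], [524.2095336914062, 157.3760528564453]] zmax 51.32182817662739
ridge 0.8575668 -0.5143727 549.6601 115.08256
tab 411 [530.4 229.2  83. ]
```

View pics/w3.png

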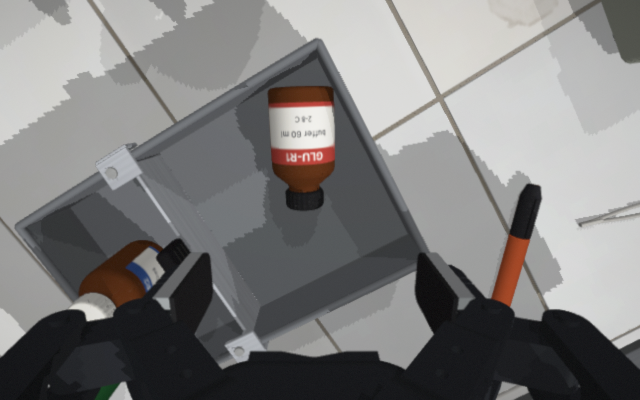

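Wrist view: bottle undisturbed (base (300,90), cap (305,200)), axis (-0.858, 0.514) and aligned with the jaws. The divider is at y≈232 (about +68 mm). Go over the grasp point and part-close.

Emit:
send_rows(commands=[{"dx":-26,"dy":0,"dz":-9.5,"twist":-1,"claw":0.46},{"dx":0,"dy":0,"dz":0,"twist":0,"claw":0.46},{"dx":0,"dy":40,"dz":0,"twist":0,"claw":0.46},{"dx":0,"dy":20,"dz":0,"twist":0,"claw":0.46},{"dx":0,"dy":0,"dz":0,"twist":0,"claw":0.46}])

```text
clock: 7.32
tool_pos: [0.5283, 0.1285, 0.0548]
tcp_rot: [0.187, 0.686, -0.678, -0.184]
contact_force: [-0.1, 0.2, 0.3]
width: 0.723
```

```bash
python3 -c "
from h import *
to(530.5,126.5,-24,-121)"
```

```text
t 7.33 pos [528.3 128.5  54.8] yaw -120.4 w 0.723 F [-0.1  0.2  0.3] q6 2.11
dx dy dz [-2.8 78.8  1.6] twist 0.6 after twist [-2.8 78.8  1.5]
```

Emit:
send_rows(commands=[{"dx":-2,"dy":20,"dz":1,"twist":0,"claw":0.46},{"dx":0,"dy":15,"dz":0,"twist":0,"claw":0.46},{"dx":0,"dy":12,"dz":0,"twist":0,"claw":0.46},{"dx":0,"dy":8,"dz":0,"twist":0,"claw":0.46},{"dx":0,"dy":0,"dz":0,"twist":0,"claw":0.46}])

```text
clock: 7.95
tool_pos: [0.5309, 0.1282, 0.0006]
tcp_rot: [0.187, 0.687, -0.678, -0.182]
contact_force: [-0.2, 0.9, 0.5]
width: 0.731
```

```bash
python3 -c "
from h import *
to(530.5,126.5,-24,-121)
m,im,d=grab('wrist','w4.png')
"
```

```text
t 7.95 pos [530.9 128.2   0.6] yaw -120.2 w 0.731 F [-0.2  0.9  0.5] q6 2.1
dx dy dz [-0.5 24.5  2. ] twist 0.8 after twist [-0.5 24.5  2. ]
```

View pics/w4.png

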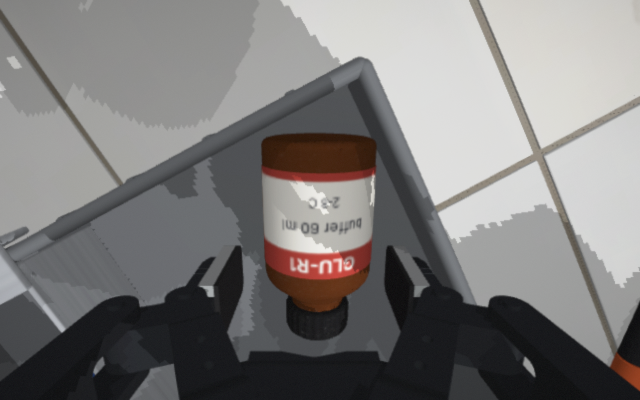

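Wrist view: jaws at columns 242 and 388 straddle the bottle near its cap (body 263–373); the right finger has room to the wall. Continue down and close gently.

Emit:
send_rows(commands=[{"dx":0,"dy":12,"dz":2,"twist":0,"claw":0.46},{"dx":0,"dy":8,"dz":0,"twist":0,"claw":0.46},{"dx":0,"dy":5,"dz":0,"twist":0,"claw":0.46},{"dx":0,"dy":0,"dz":0,"twist":0,"claw":-1},{"dx":0,"dy":0,"dz":0,"twist":0,"claw":-1},{"dx":0,"dy":0,"dz":0,"twist":0,"claw":-1},{"dx":0,"dy":0,"dz":0,"twist":0,"claw":-1}], grip_force=20)

```text
clock: 8.88
tool_pos: [0.5345, 0.127, -0.0175]
tcp_rot: [0.189, 0.687, -0.678, -0.18]
contact_force: [-1.2, -0.1, 6.1]
width: 0.543
```

Emit:
send_rows(commands=[{"dx":0,"dy":-8,"dz":0,"twist":0,"claw":-1},{"dx":0,"dy":-15,"dz":0,"twist":0,"claw":-1},{"dx":0,"dy":-20,"dz":0,"twist":0,"claw":-1},{"dx":0,"dy":-25,"dz":0,"twist":0,"claw":-1},{"dx":0,"dy":-25,"dz":0,"twist":0,"claw":-1},{"dx":0,"dy":-20,"dz":0,"twist":0,"claw":-1},{"dx":0,"dy":0,"dz":0,"twist":0,"claw":-1},{"dx":0,"dy":0,"dz":0,"twist":0,"claw":-1}])

```text
clock: 9.88
tool_pos: [0.5305, 0.1255, 0.1001]
tcp_rot: [0.188, 0.687, -0.678, -0.181]
contact_force: [-0.0, 0.7, -1.9]
width: 0.542
```

```bash
python3 - <<'E'
from h import *
to(530,127,110,-121)
m,im,d=grab('wrist','w5.png');P=cloud(m,d)*1000
np.set_printoptions(suppress=True,precision=1)
for r in range(60,340,20): print(r,P[r,316],im[r,316])
E
```

```text
t 9.88 pos [530.5 125.5 100.1] yaw -120.2 w 0.542 F [-0.   0.7 -1.9] q6 2.1
dx dy dz [ 1.2 -9.9 -1.2] twist 0.8 after twist [ 1.2 -9.9 -1.2]
60 [618.1  74.6   0.5] [203 204 201]
80 [605.8  81.7   1.7] [153 153 151]
100 [592.1  89.2  58.6] [112 115 119]
120 [580.6  96.3   3.6] [74 76 77]
140 [567.6 103.9   3.7] [102 103 106]
160 [574.4  98.5 166.5] [64 35 17]
180 [569.2 101.6 167.4] [63 34 14]
200 [563.9 104.6 168.6] [126  47  42]
220 [558.1 108.  167.9] [154 153 149]
240 [552.1 111.5 167.5] [171 170 164]
260 [546.  115.  167.5] [168 167 161]
280 [540.1 118.4 168.5] [171 170 164]
300 [533.5 122.3 168.2] [181  91  84]
320 [526.2 126.5 167.3] [86 45 22]
```

View pics/w5.png

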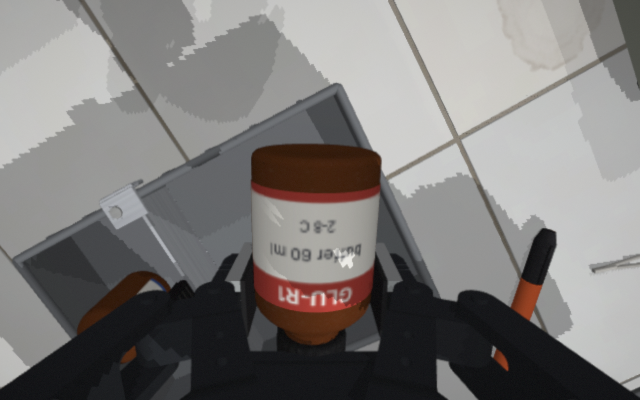

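Wrist view: bottle held level (top at z≈167.5, base edge row 150), pad point 53 mm from its base; it doesn't swing at 20 N. As the tool can't tilt, I'll turn the bottle upright in the grip by pushing the lower part of its base over the bin's +x rim. First align the base with that wall.

Emit:
send_rows(commands=[{"dx":0,"dy":0,"dz":0,"twist":-9,"claw":-1},{"dx":0,"dy":0,"dz":0,"twist":-9,"claw":-1},{"dx":0,"dy":0,"dz":0,"twist":-9,"claw":-1},{"dx":0,"dy":0,"dz":0,"twist":0,"claw":-1},{"dx":0,"dy":15,"dz":0,"twist":0,"claw":-1},{"dx":0,"dy":0,"dz":0,"twist":0,"claw":-1}])

```text
clock: 10.68
tool_pos: [0.5264, 0.1254, 0.078]
tcp_rot: [0.018, 0.71, -0.704, -0.017]
contact_force: [-0.3, -1.0, -2.3]
width: 0.538
```

```bash
cat > look.py <<'E'
from h import *
import sys
x,y,z=map(float,sys.argv[1:4]); to(x,y,z,float(sys.argv[4]) if len(sys.argv)>4 else -93)
m,im,d=grab('wrist');P=cloud(m,d)*1000
np.set_printoptions(suppress=True,precision=1)
for r in range(60,340,12): print(r,P[r,316],im[r,316])
E
python3 look.py 532 125 33
```

```text
t 10.68 pos [526.4 125.4  78. ] yaw -92.8 w 0.538 F [-0.3 -1.  -2.3] q6 1.62
dx dy dz [-5.5 45.   0.6] twist 0.2 after twist [-5.5 45.   0.5]
60 [624.6 119.8   0.8] [138 137 136]
72 [616.9 120.2   0.5] [158 157 154]
84 [609.1 120.5   0.2] [157 158 156]
96 [601.1 120.9   1. ] [159 159 158]
108 [593.3 121.1  57.3] [67 68 70]
120 [584.8 121.7   2.3] [104 106 108]
132 [576.5 122.1   1.6] [104 105 109]
144 [579.  121.7 105. ] [59 41 34]
156 [579.  121.6 140.4] [50 26 10]
168 [575.9 121.7 145. ] [66 35 16]
180 [572.3 121.9 145.5] [65 35 15]
192 [568.3 122.1 144.9] [71 34 14]
204 [564.5 122.3 145.2] [170 162 156]
216 [560.8 122.4 145.9] [177 175 170]
228 [556.6 122.6 145.3] [138 138 138]
240 [552.1 122.9 144.5] [229 228 224]
252 [548.6 123.  146.1] [230 229 224]
264 [544.6 123.2 146.7] [230 229 224]
276 [540.1 123.4 146.2] [230 229 224]
288 [535.4 123.6 145.9] [177  65  56]
300 [531.3 123.8 146.6] [187  94  86]
312 [525.3 124.1 144.6] [129  54  37]
324 [521.2 124.3 145.6] [89 46 22]
336 [511.  124.8 138.6] [81 43 21]
```

Emit:
send_rows(commands=[{"dx":-3,"dy":25,"dz":0,"twist":0,"claw":-1},{"dx":0,"dy":14,"dz":0,"twist":0,"claw":-1},{"dx":0,"dy":3,"dz":0,"twist":0,"claw":-1},{"dx":0,"dy":0,"dz":0,"twist":0,"claw":-1}])

```text
clock: 11.22
tool_pos: [0.5316, 0.1258, 0.0368]
tcp_rot: [0.02, 0.71, -0.704, -0.016]
contact_force: [-0.3, 0.4, -1.8]
width: 0.541
```

```bash
python3 -c "
from h import *
to(538,125,32.5,-93)"
```

```text
t 11.22 pos [531.6 125.8  36.8] yaw -92.9 w 0.541 F [-0.3  0.4 -1.8] q6 1.63
dx dy dz [-6.4  4.3  0.5] twist 0.1 after twist [-6.4  4.3  0.5]
```

Emit:
send_rows(commands=[{"dx":0,"dy":4,"dz":0,"twist":0,"claw":-1},{"dx":-6,"dy":0,"dz":0,"twist":0,"claw":-1},{"dx":-5,"dy":0,"dz":0,"twist":0,"claw":-1},{"dx":-5,"dy":-5,"dz":0,"twist":0,"claw":-1},{"dx":-4,"dy":-7,"dz":0,"twist":0,"claw":-1}])

```text
clock: 11.85
tool_pos: [0.5474, 0.1249, 0.0441]
tcp_rot: [0.016, 0.71, -0.704, -0.02]
contact_force: [-2.9, -0.3, -3.0]
width: 0.541
```

```bash
python3 look.py 547 125 48
```

```text
t 11.85 pos [547.4 124.9  44.1] yaw -92.9 w 0.541 F [-2.9 -0.3 -3. ] q6 1.62
dx dy dz [ 0.4 -3.9 -0.1] twist 0.1 after twist [ 0.4 -3.9 -0.1]
60 [641.1 119.2  -0.3] [130 130 129]
72 [634.4 119.5  -0.5] [130 129 128]
84 [627.6 119.8   0.9] [131 131 130]
96 [620.7 120.2  -0. ] [132 131 131]
108 [613.8 120.5   0.2] [150 149 149]
120 [606.7 120.9   0.4] [150 149 149]
132 [599.4 121.2  -0.1] [150 150 150]
144 [597.3 121.2  46.1] [62 63 65]
156 [599.8 121.  102.1] [65 33 13]
168 [595.8 121.2 101.9] [65 34 16]
180 [592.3 121.4 104.4] [128  45  40]
192 [588.6 121.5 106. ] [177 176 170]
204 [584.5 121.7 105.7] [173 172 167]
216 [580.4 121.9 106. ] [140 140 140]
228 [576.2 122.1 106.1] [218 217 210]
240 [572.6 122.3 107.9] [194 193 188]
252 [568.3 122.5 108.1] [217 216 209]
264 [564.4 122.7 109.2] [217 216 208]
276 [560.2 122.9 109.7] [158  58  51]
288 [557.  123.1 112.1] [157  58  50]
300 [552.4 123.3 112. ] [157  57  50]
312 [548.6 123.5 113.3] [81 44 23]
324 [543.1 123.7 112.3] [85 45 24]
336 [533.2 124.2 105.8] [79 40 18]
```

It rotates nicely (about 12°, only 3 N). Continue along the arc.

Emit:
send_rows(commands=[{"dx":-6,"dy":-6,"dz":0,"twist":0,"claw":-1},{"dx":-6,"dy":-6,"dz":0,"twist":0,"claw":-1},{"dx":-6,"dy":-4.5,"dz":0,"twist":0,"claw":-1},{"dx":-6,"dy":-4,"dz":0,"twist":0,"claw":-1}])

```text
clock: 12.4
tool_pos: [0.5779, 0.1232, 0.0692]
tcp_rot: [0.019, 0.71, -0.704, -0.017]
contact_force: [-0.5, 0.5, -1.1]
width: 0.541
```

```bash
python3 look.py 566 125 64 | sed -n '1,2p;8,30p'
```

```text
t 12.4 pos [577.9 123.2  69.2] yaw -92.9 w 0.541 F [-0.5  0.5 -1.1] q6 1.62
dx dy dz [12.   5.2 -1.1] twist 0.1 after twist [12.   5.2 -1.1]
120 [636.7 119.3   0.7] [122 123 121]
132 [645.4 118.2 240.2] [122 123 121]
144 [620.3 120.1  -0.2] [124 124 122]
156 [629.9 119.3 128.5] [60 31 12]
168 [626.1 119.5 129.5] [59 29 11]
180 [622.  119.7 129.2] [104  40  31]
192 [618.1 119.9 130. ] [163 161 156]
204 [614.3 120.1 130.8] [162 161 155]
216 [610.3 120.2 131.5] [110 109 109]
228 [606.9 120.4 133.7] [204 202 196]
240 [602.5 120.6 133.4] [185 184 179]
252 [598.6 120.8 134.4] [203 201 195]
264 [593.8 121.1 133.5] [203 200 195]
276 [589.6 121.3 134.1] [148  53  46]
288 [586.2 121.4 136.1] [149  54  49]
300 [581.6 121.7 136.1] [147  52  45]
312 [576.8 121.9 136. ] [73 38 17]
324 [573.7 122.  138.5] [77 41 19]
336 [563.7 122.5 131.5] [72 38 18]
```

The last rows overshot and the base slid over the rim at ~9°. Going back to repeat it with settling rows.

Emit:
send_rows(commands=[{"dx":22,"dy":0,"dz":0,"twist":0,"claw":-1},{"dx":22,"dy":0,"dz":0,"twist":0,"claw":-1},{"dx":4,"dy":0,"dz":0,"twist":0,"claw":-1},{"dx":0,"dy":14,"dz":0,"twist":0,"claw":-1},{"dx":0,"dy":7,"dz":0,"twist":0,"claw":-1},{"dx":0,"dy":0,"dz":0,"twist":0,"claw":-1}])

```text
clock: 13.2
tool_pos: [0.5331, 0.1253, 0.0474]
tcp_rot: [0.021, 0.71, -0.704, -0.015]
contact_force: [0.6, -0.0, -0.7]
width: 0.543
```

```bash
python3 look.py 542 125 42.5 | sed -n '1,2p;8,30p'
```

```text
t 13.2 pos [533.1 125.3  47.4] yaw -93.0 w 0.543 F [ 0.6 -0.  -0.7] q6 1.63
dx dy dz [-8.9  4.9 -0.2] twist 0.0 after twist [-8.9  4.9 -0.2]
120 [594.7 121.   58.3] [78 80 82]
132 [585.6 121.6   2.4] [100 103 106]
144 [578.3 121.9   3.3] [101 103 106]
156 [584.6 121.4 105.4] [67 35 14]
168 [580.9 121.5 107. ] [68 36 17]
180 [577.1 121.7 108.3] [116  42  34]
192 [573.4 121.9 109.6] [182 180 173]
204 [569.5 122.1 110.2] [181 180 174]
216 [565.6 122.3 110.8] [120 121 120]
228 [561.5 122.5 111.2] [224 223 218]
240 [557.3 122.7 111.3] [206 205 199]
252 [553.2 122.9 111.8] [223 222 217]
264 [549.1 123.1 112.4] [223 222 216]
276 [545.8 123.3 114.7] [165  61  52]
288 [540.9 123.5 113.9] [166  61  55]
300 [536.9 123.7 115. ] [164  58  50]
312 [532.2 124.  114.8] [83 43 23]
324 [528.5 124.1 116.4] [88 48 25]
336 [518.3 124.7 109.2] [81 42 20]
```

Emit:
send_rows(commands=[{"dx":0,"dy":8,"dz":0,"twist":0,"claw":-1},{"dx":0,"dy":4,"dz":0,"twist":0,"claw":-1},{"dx":0,"dy":0,"dz":0,"twist":0,"claw":-1},{"dx":-7,"dy":0,"dz":0,"twist":0,"claw":-1},{"dx":-3,"dy":0,"dz":0,"twist":0,"claw":-1},{"dx":0,"dy":0,"dz":0,"twist":0,"claw":-1}])

```text
clock: 14.0
tool_pos: [0.5453, 0.1247, 0.0354]
tcp_rot: [0.022, 0.71, -0.704, -0.015]
contact_force: [-0.1, 0.6, -0.8]
width: 0.54
```

```bash
cat > ang.py <<'E'
from h import *
s=arm.get_state();m,im,d=grab('wrist');P=cloud(m,d)*1000;t=np.array(s['tool_pos'])*1000
q=np.array([P[r,310:322].mean(0) for r in range(100,325,3)])
k=(q[:,2]>t[2]+43-45)&(np.ptp([P[r,310:322,2] for r in range(100,325,3)],axis=1)<6)&(q[:,2]<t[2]+43+80);q=q[k]
q=q[q[:,2]>70]
f=cv2.fitLine(q[:,[0,2]].astype(np.float32),cv2.DIST_HUBER,0,.01,.01).ravel()
th=np.degrees(np.arctan(-f[1]/f[0]))%180
c,sn=np.cos(np.radians(th)),np.sin(np.radians(th))
X,Z=594-t[0],t[2]+43.3-58
print('t',round(s['clock'],2),'pos',t.round(1),'F',np.round(s['contact_force'],1),'w',round(s['width'],3),'theta',th.round(1),'n',len(q),'top ends',q[0].round(),q[-1].round(),'edge along',round(X*c+Z*sn,1),'t',round(Z*c-X*sn,1))
E
python3 ang.py
```

```text
t 14.0 pos [545.3 124.7  35.4] F [-0.1  0.6 -0.8] w 0.54 theta 9.2 n 55 top ends [599. 121.  92.] [541. 124. 104.] edge along 51.4 t 12.7
```

Emit:
send_rows(commands=[{"dx":-4,"dy":0,"dz":0,"twist":0,"claw":-1},{"dx":-3,"dy":-2,"dz":0,"twist":0,"claw":-1},{"dx":-3,"dy":-3,"dz":0,"twist":0,"claw":-1},{"dx":-2,"dy":-3,"dz":0,"twist":0,"claw":-1},{"dx":0,"dy":0,"dz":0,"twist":0,"claw":-1}])

```text
clock: 14.68
tool_pos: [0.5465, 0.1246, 0.0403]
tcp_rot: [0.013, 0.71, -0.704, -0.023]
contact_force: [-2.2, -0.8, -1.5]
width: 0.542
```

```bash
python3 ang.py
```

```text
t 14.68 pos [546.5 124.6  40.3] F [-2.2 -0.8 -1.5] w 0.542 theta 12.6 n 54 top ends [602. 121.  95.] [544. 124. 109.] edge along 51.9 t 14.6
```

Emit:
send_rows(commands=[{"dx":-6,"dy":-4,"dz":0,"twist":0,"claw":-1},{"dx":-6,"dy":-4,"dz":0,"twist":0,"claw":-1},{"dx":0,"dy":0,"dz":0,"twist":0,"claw":-1}])

```text
clock: 15.1
tool_pos: [0.5535, 0.1242, 0.0474]
tcp_rot: [0.009, 0.71, -0.704, -0.027]
contact_force: [-2.1, -0.5, 0.4]
width: 0.54
```

```bash
python3 ang.py
```

```text
t 15.1 pos [553.5 124.2  47.4] F [-2.1 -0.5  0.4] w 0.54 theta 22.8 n 57 top ends [608. 121.  94.] [552. 123. 117.] edge along 50.0 t 14.5
```

Emit:
send_rows(commands=[{"dx":-6,"dy":-6,"dz":0,"twist":0,"claw":-1},{"dx":-7,"dy":-5,"dz":0,"twist":0,"claw":-1},{"dx":0,"dy":0,"dz":0,"twist":0,"claw":-1}])

```text
clock: 15.52
tool_pos: [0.5668, 0.1236, 0.0585]
tcp_rot: [0.008, 0.71, -0.704, -0.027]
contact_force: [-2.9, -0.1, 2.3]
width: 0.542
```

```bash
python3 ang.py
```

```text
t 15.53 pos [566.8 123.6  58.5] F [-2.9 -0.1  2.3] w 0.542 theta 36.5 n 57 top ends [620. 120.  92.] [565. 123. 127.] edge along 47.9 t 19.0
```

Emit:
send_rows(commands=[{"dx":-7,"dy":-2,"dz":0,"twist":0,"claw":-1},{"dx":-7,"dy":-2,"dz":0,"twist":0,"claw":-1},{"dx":0,"dy":0,"dz":0,"twist":0,"claw":-1}])

```text
clock: 15.95
tool_pos: [0.5806, 0.1229, 0.063]
tcp_rot: [0.008, 0.71, -0.704, -0.027]
contact_force: [-2.7, -0.6, 0.7]
width: 0.538
```

```bash
python3 ang.py
```

```text
t 15.95 pos [580.6 122.9  63. ] F [-2.7 -0.6  0.7] w 0.538 theta 50.0 n 54 top ends [627. 120.  87.] [579. 122. 132.] edge along 45.6 t 20.8
```

Emit:
send_rows(commands=[{"dx":-7,"dy":-1,"dz":0,"twist":0,"claw":-1},{"dx":-7,"dy":0,"dz":0,"twist":0,"claw":-1},{"dx":0,"dy":0,"dz":0,"twist":0,"claw":-1}])

```text
clock: 16.38
tool_pos: [0.5963, 0.1221, 0.0639]
tcp_rot: [0.01, 0.71, -0.704, -0.026]
contact_force: [0.2, -0.1, -1.2]
width: 0.54
```

```bash
python3 ang.py;  python3 look.py 566 125 64 | sed -n '6,30p'
```

```text
t 16.38 pos [596.3 122.1  63.9] F [ 0.2 -0.1 -1.2] w 0.54 theta 54.4 n 52 top ends [641. 119.  84.] [595. 121. 134.] edge along 38.6 t 30.5
96 [668.6 117.5   0.9] [153 153 152]
108 [661.1 117.9   0.6] [122 122 121]
120 [653.4 118.2   0.6] [122 123 121]
132 [645.4 118.6  -0.3] [123 123 122]
144 [637.4 119.   -0.2] [122 122 121]
156 [629.3 119.4   0.3] [124 124 122]
168 [638.4 118.9  86.2] [56 29 14]
180 [634.8 119.1  93.6] [115  50  45]
192 [631.  119.2  98.5] [139 138 134]
204 [627.2 119.4 102.6] [154 152 148]
216 [624.1 119.6 108.2] [88 88 89]
228 [620.6 119.7 111.8] [154 153 148]
240 [617.9 119.9 117. ] [114  47  41]
252 [615.6 120.  122.2] [113  41  36]
264 [611.9 120.1 124.2] [109  39  33]
276 [609.9 120.2 129.1] [56 28 14]
288 [606.7 120.4 131.5] [64 37 20]
300 [602.8 120.6 132.6] [74 38 20]
312 [598.6 120.8 133.2] [57 28 12]
324 [594.4 121.  134.1] [49 25 11]
336 [590.2 121.2 135. ] [48 25 11]
```

Body now at ~57° (base at (640,84), shoulder at (610,129) in x,z), but the edge slipped off. Re-engage with the rim nearer the base centre for the rest.

Emit:
send_rows(commands=[{"dx":0,"dy":-14,"dz":0,"twist":0,"claw":-1},{"dx":0,"dy":-6,"dz":0,"twist":0,"claw":-1},{"dx":16,"dy":0,"dz":0,"twist":0,"claw":-1},{"dx":16,"dy":0,"dz":0,"twist":0,"claw":-1},{"dx":0,"dy":0,"dz":0,"twist":0,"claw":-1},{"dx":0,"dy":12,"dz":0,"twist":0,"claw":-1},{"dx":0,"dy":7,"dz":0,"twist":0,"claw":-1},{"dx":0,"dy":0,"dz":0,"twist":0,"claw":-1}])

```text
clock: 17.48
tool_pos: [0.5656, 0.1237, 0.0681]
tcp_rot: [0.011, 0.71, -0.704, -0.024]
contact_force: [0.1, -0.4, -1.5]
width: 0.54
```

```bash
cat > ang2.py <<'E'
from h import *
s=arm.get_state();m,im,d=grab('wrist');P=cloud(m,d)*1000;t=np.array(s['tool_pos'])*1000
q=P[100:330,310:322].mean(1)
k=(np.ptp(P[100:330,310:322,2],axis=1)<6)&(q[:,2]>t[2]-10)&(abs(q[:,0]-t[0])<60);q=q[k]
# body only: away from shoulder (upper end) using steepest straight stretch
q=q[q[:,2]<t[2]+43.3+18]
f=cv2.fitLine(q[:,[0,2]].astype(np.float32),cv2.DIST_HUBER,0,.01,.01).ravel()
th=np.degrees(np.arctan(-f[1]/f[0]))%180
print('t',round(s['clock'],2),'pos',t.round(1),'F',np.round(s['contact_force'],1),'w',round(s['width'],3),'theta',th.round(1),'n',len(q),'ends',q[0].round(),q[-1].round(),'X,Z',(593-t[0]).round(1),(t[2]+43.3-58).round(1), 'toolz',R.from_quat(s['tcp_rot']).as_matrix()[:,1].round(3))
E
python3 ang2.py
```

```text
t 17.48 pos [565.6 123.7  68.1] F [ 0.1 -0.4 -1.5] w 0.54 theta 55.7 n 100 ends [610. 121.  87.] [581. 122. 129.] X,Z 27.4 53.4 toolz [-0.019  0.008 -1.   ]
```

Emit:
send_rows(commands=[{"dx":0,"dy":7,"dz":0,"twist":0,"claw":-1},{"dx":0,"dy":0,"dz":0,"twist":0,"claw":-1},{"dx":-6,"dy":0,"dz":0,"twist":0,"claw":-1},{"dx":-7,"dy":-1,"dz":0,"twist":0,"claw":-1},{"dx":-6,"dy":-1,"dz":0,"twist":0,"claw":-1},{"dx":0,"dy":0,"dz":0,"twist":0,"claw":-1}])

```text
clock: 18.27
tool_pos: [0.5858, 0.1226, 0.063]
tcp_rot: [0.011, 0.71, -0.704, -0.025]
contact_force: [-1.4, -0.3, 0.5]
width: 0.537
```

```bash
python3 ang2.py
```

```text
t 18.27 pos [585.8 122.6  63. ] F [-1.4 -0.3  0.5] w 0.537 theta 57.6 n 98 ends [629. 120.  81.] [602. 121. 124.] X,Z 7.2 48.3 toolz [-0.02   0.008 -1.   ]
```

Emit:
send_rows(commands=[{"dx":9,"dy":0,"dz":0,"twist":0,"claw":-1},{"dx":0,"dy":9,"dz":0,"twist":0,"claw":-1},{"dx":0,"dy":0,"dz":0,"twist":0,"claw":-1},{"dx":-6,"dy":0,"dz":0,"twist":0,"claw":-1},{"dx":-7,"dy":0,"dz":0,"twist":0,"claw":-1},{"dx":0,"dy":0,"dz":0,"twist":0,"claw":-1}])

```text
clock: 19.08
tool_pos: [0.5868, 0.1227, 0.057]
tcp_rot: [0.009, 0.709, -0.704, -0.025]
contact_force: [0.8, -0.9, 1.2]
width: 0.541
```

```bash
python3 ang2.py
```

```text
t 19.07 pos [586.8 122.7  57. ] F [ 0.8 -0.9  1.2] w 0.541 theta 66.6 n 81 ends [623. 120.  72.] [604. 121. 118.] X,Z 6.2 42.3 toolz [-0.023  0.008 -1.   ]
```

66°, rotating again (bottle has crept ~10 mm in the grip, fine). Continue.

Emit:
send_rows(commands=[{"dx":-7,"dy":-1,"dz":0,"twist":0,"claw":-1},{"dx":-7,"dy":0,"dz":0,"twist":0,"claw":-1},{"dx":0,"dy":0,"dz":0,"twist":0,"claw":-1}])

```text
clock: 19.5
tool_pos: [0.5984, 0.1223, 0.0572]
tcp_rot: [0.007, 0.709, -0.704, -0.027]
contact_force: [-1.2, 0.4, 3.7]
width: 0.539
```

```bash
python3 ang2.py
```

```text
t 19.5 pos [598.4 122.3  57.2] F [-1.2  0.4  3.7] w 0.539 theta 78.1 n 67 ends [626. 120.  67.] [616. 120. 118.] X,Z -5.4 42.5 toolz [-0.029  0.007 -1.   ]
```

Emit:
send_rows(commands=[{"dx":-7,"dy":0,"dz":0,"twist":0,"claw":-1},{"dx":-6,"dy":1,"dz":0,"twist":0,"claw":-1},{"dx":0,"dy":0,"dz":0,"twist":0,"claw":-1}])

```text
clock: 19.92
tool_pos: [0.6101, 0.1219, 0.0556]
tcp_rot: [0.005, 0.709, -0.704, -0.028]
contact_force: [-0.7, -0.1, 2.5]
width: 0.541
```

```bash
python3 ang2.py
```

```text
t 19.93 pos [610.1 121.9  55.6] F [-0.7 -0.1  2.5] w 0.541 theta 87.8 n 53 ends [631. 120.  61.] [628. 120. 116.] X,Z -17.1 40.9 toolz [-0.032  0.008 -0.999]
```

87.8°. Firm the grip and lift off.

Emit:
send_rows(commands=[{"dx":0,"dy":-6,"dz":0,"twist":0,"claw":-1},{"dx":0,"dy":-20,"dz":0,"twist":0,"claw":-1},{"dx":0,"dy":-35,"dz":0,"twist":0,"claw":-1},{"dx":0,"dy":-25,"dz":0,"twist":0,"claw":-1},{"dx":0,"dy":0,"dz":0,"twist":0,"claw":-1}], grip_force=40)

```text
clock: 20.6
tool_pos: [0.6132, 0.1213, 0.1461]
tcp_rot: [0.006, 0.709, -0.704, -0.028]
contact_force: [-0.8, 0.4, -2.6]
width: 0.54
```

```bash
python3 -c "
from h import *
to(610,-214,150,-93)"
```

```text
t 20.6 pos [613.2 121.3 146.1] yaw -92.7 w 0.54 F [-0.8  0.4 -2.6] q6 1.62
dx dy dz [-12.6  -6.4 335. ] twist 0.3 after twist [-14.1  -6.4 335. ]
```

Emit:
send_rows(commands=[{"dx":-1,"dy":-1,"dz":20,"twist":0,"claw":-1},{"dx":-2,"dy":-1,"dz":35,"twist":0,"claw":-1},{"dx":-2,"dy":-1,"dz":45,"twist":0,"claw":-1},{"dx":-2,"dy":-1,"dz":50,"twist":0,"claw":-1},{"dx":-2,"dy":0,"dz":50,"twist":0,"claw":-1},{"dx":-2,"dy":0,"dz":45,"twist":0,"claw":-1},{"dx":-2,"dy":0,"dz":35,"twist":0,"claw":-1},{"dx":0,"dy":0,"dz":20,"twist":0,"claw":-1},{"dx":0,"dy":0,"dz":10,"twist":0,"claw":-1},{"dx":0,"dy":0,"dz":0,"twist":0,"claw":-1}])

```text
clock: 21.85
tool_pos: [0.6027, -0.2046, 0.1368]
tcp_rot: [0.001, 0.71, -0.703, -0.034]
contact_force: [-1.3, 0.9, -1.3]
width: 0.538
```

```bash
python3 - <<'E'
from h import *
to(610,-214,72,-93)
s=arm.get_state();t=np.array(s['tool_pos'])*1000
m,im,d=grab('scene','s3.png');P=cloud(m,d)*1000
hs=cv2.cvtColor(im,cv2.COLOR_RGB2HSV)
k=(np.hypot(P[...,0]-t[0],P[...,1]-t[1])<60)&(P[...,2]>85)&(P[...,2]<260)
v,u=np.where(k);print(u.min(),u.max(),v.min(),v.max())
a=k&(hs[...,1]>100)&((hs[...,0]<15)|(hs[...,0]>170));q=P[a];print('amber',len(q),q.min(0).round(),q.max(0).round(),np.median(q,0).round())
for z0 in range(100,220,15):
    r=q[(q[:,2]>=z0)&(q[:,2]<z0+15)]
    if len(r):print(z0,len(r),r[:,:2].min(0).round(),r[:,:2].max(0).round())
c0,r0=int(u.mean()),int(v.mean())
cv2.imwrite('pics/s3c.png',cv2.resize(im[max(r0-70,0):r0+70,c0-80:c0+80,::-1],None,fx=4,fy=4,interpolation=2))
E
```

```text
t 21.85 pos [ 602.7 -204.6  136.8] yaw -92.8 w 0.538 F [-1.3  0.9 -1.3] q6 1.12
dx dy dz [-10.8  64.3   9.6] twist 0.2 after twist [-10.8  64.3   9.6]
381 412 102 144
amber 234 [ 571. -220.  143.] [ 604. -178.  220.] [ 582. -190.  183.]
130 5 [ 575. -197.] [ 603. -181.]
145 47 [ 571. -202.] [ 604. -179.]
160 39 [ 571. -205.] [ 598. -178.]
175 45 [ 571. -213.] [ 592. -178.]
190 59 [ 571. -220.] [ 595. -179.]
205 38 [ 575. -211.] [ 600. -179.]
```

View pics/s3c.png

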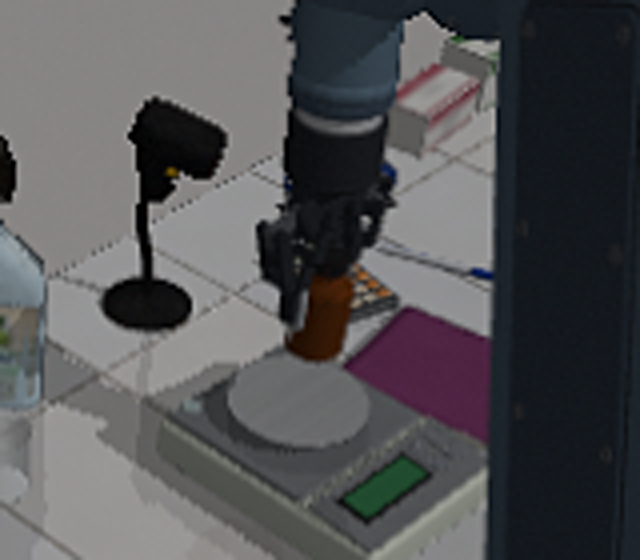

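Scene crop: bottle upright in the grip (side constant over its height), base about (318,350) over the far half of the pan. Centre it and lower.

Emit:
send_rows(commands=[{"dx":-6,"dy":0,"dz":6,"twist":0,"claw":-1},{"dx":-5,"dy":10,"dz":4,"twist":0,"claw":-1},{"dx":0,"dy":20,"dz":0,"twist":0,"claw":-1},{"dx":0,"dy":14,"dz":0,"twist":0,"claw":-1},{"dx":0,"dy":5,"dz":0,"twist":0,"claw":-1},{"dx":0,"dy":0,"dz":0,"twist":0,"claw":-1}])

```text
clock: 22.65
tool_pos: [0.6113, -0.2102, 0.0821]
tcp_rot: [-0.002, 0.711, -0.702, -0.033]
contact_force: [0.4, -0.2, -1.6]
width: 0.537
```

```bash
cat > base.py <<'E'
from h import *
to(613,-214,70,-93)
s=arm.get_state();t=np.array(s['tool_pos'])*1000
m,im,d=grab('scene');P=cloud(m,d)*1000
hs=cv2.cvtColor(im,cv2.COLOR_RGB2HSV)
k=(np.hypot(P[...,0]-t[0],P[...,1]-t[1])<60)&(P[...,2]>60)&(P[...,2]<260)
a=k&(hs[...,1]>100)&((hs[...,0]<15)|(hs[...,0]>170));q=P[a];print('scene amber',len(q),q.min(0).round(),q.max(0).round())
m,im,d=grab('wrist');P=cloud(m,d)*1000
for r in range(130,330,12): print(r,P[r,316].round(),im[r,316])
E
python3 base.py
```

```text
t 22.65 pos [ 611.3 -210.2   82.1] yaw -92.5 w 0.537 F [ 0.4 -0.2 -1.6] q6 1.11
dx dy dz [-2.5 11.9  3.8] twist 0.5 after twist [-2.5 11.9  3.8]
scene amber 218 [ 579. -259.   88.] [ 622. -179.  198.]
130 [ 667. -214.   69.] [119 119 118]
142 [ 661. -214.   70.] [116 116 115]
154 [ 654. -213.   71.] [116 116 116]
166 [ 648. -213.   70.] [118 118 118]
178 [ 641. -213.   71.] [119 120 118]
190 [ 635. -212.   71.] [118 118 117]
202 [ 628. -212.   71.] [112 112 112]
214 [ 633. -213.  103.] [144 143 138]
226 [ 632. -213.  115.] [107 108 107]
238 [ 632. -213.  128.] [112  59  55]
250 [ 632. -213.  137.] [90 36 28]
262 [ 631. -213.  145.] [60 31 15]
274 [ 629. -213.  149.] [68 36 16]
286 [ 625. -212.  150.] [69 36 18]
298 [ 622. -212.  152.] [69 35 17]
310 [ 619. -212.  156.] [66 35 18]
322 [ 621. -212.  164.] [16 16 17]
```

Emit:
send_rows(commands=[{"dx":-2,"dy":5,"dz":2,"twist":0,"claw":-1},{"dx":0,"dy":3,"dz":0,"twist":0,"claw":-1},{"dx":0,"dy":2,"dz":0,"twist":0,"claw":-1},{"dx":0,"dy":0,"dz":0,"twist":0,"claw":-1}])

```text
clock: 23.25
tool_pos: [0.6143, -0.2134, 0.0738]
tcp_rot: [-0.0, 0.71, -0.703, -0.032]
contact_force: [-0.7, 0.0, -1.2]
width: 0.533
```

```bash
python3 base.py|head -2
```

```text
t 23.25 pos [ 614.3 -213.4   73.8] yaw -92.5 w 0.533 F [-0.7  0.  -1.2] q6 1.11
dx dy dz [1.1 3.9 0.7] twist 0.5 after twist [1.1 3.9 0.7]
```

Emit:
send_rows(commands=[{"dx":1,"dy":3,"dz":0,"twist":0,"claw":-1},{"dx":0,"dy":2,"dz":0,"twist":0,"claw":-1},{"dx":0,"dy":0,"dz":0,"twist":0,"claw":-1}])

```text
clock: 23.72
tool_pos: [0.6133, -0.2134, 0.0692]
tcp_rot: [-0.0, 0.71, -0.703, -0.031]
contact_force: [-1.0, -0.2, -0.6]
width: 0.536
```

Emit:
send_rows(commands=[{"dx":0,"dy":2,"dz":0,"twist":0,"claw":-1},{"dx":0,"dy":0,"dz":0,"twist":0,"claw":-1}])

```text
clock: 23.98
tool_pos: [0.6135, -0.2134, 0.0677]
tcp_rot: [0.0, 0.71, -0.703, -0.031]
contact_force: [-1.3, 1.3, 0.9]
width: 0.539
```

Contact felt (Fz from -1.4 to +0.9 N). Seat it a little more, then release gently.

Emit:
send_rows(commands=[{"dx":0,"dy":1.5,"dz":0,"twist":0,"claw":-1},{"dx":0,"dy":0,"dz":0,"twist":0,"claw":-1},{"dx":0,"dy":0,"dz":0,"twist":0,"claw":0.12},{"dx":0,"dy":0,"dz":0,"twist":0,"claw":0.2},{"dx":0,"dy":0,"dz":0,"twist":0,"claw":0.35},{"dx":0,"dy":0,"dz":0,"twist":0,"claw":0.5}], grip_force=20)

```text
clock: 24.72
tool_pos: [0.6137, -0.2137, 0.0663]
tcp_rot: [0.0, 0.71, -0.703, -0.031]
contact_force: [-0.1, 0.1, 0.1]
width: 0.75
```

```bash
python3 base.py
```

```text
t 24.73 pos [ 613.7 -213.7   66.3] yaw -92.5 w 0.75 F [-0.1  0.1  0.1] q6 1.11
dx dy dz [ 0.9 -3.6  0.3] twist 0.5 after twist [ 0.9 -3.6  0.3]
scene amber 238 [ 581. -248.   74.] [ 619. -183.  155.]
130 [ 671. -217.   69.] [120 120 119]
142 [ 665. -217.   70.] [116 117 117]
154 [ 659. -217.   69.] [118 119 118]
166 [ 654. -217.   70.] [117 118 117]
178 [ 648. -216.   70.] [118 118 118]
190 [ 641. -216.   69.] [119 120 119]
202 [ 635. -216.   69.] [119 119 119]
214 [ 635. -216.   87.] [141 136 133]
226 [ 634. -216.   99.] [127 126 123]
238 [ 634. -216.  112.] [119  77  74]
250 [ 634. -216.  122.] [90 36 28]
262 [ 633. -216.  129.] [60 34 18]
274 [ 631. -216.  134.] [69 36 17]
286 [ 628. -216.  136.] [69 36 17]
298 [ 626. -215.  139.] [69 36 17]
310 [ 622. -215.  141.] [66 34 18]
322 [ 623. -215.  148.] [17 18 19]
```

Released, upright, axis x≈610. Retreat straight up and check from above.

Emit:
send_rows(commands=[{"dx":0,"dy":-10,"dz":0,"twist":0,"claw":0.6},{"dx":0,"dy":-25,"dz":0,"twist":0,"claw":0.6},{"dx":0,"dy":-40,"dz":0,"twist":0,"claw":0.6},{"dx":0,"dy":-50,"dz":0,"twist":0,"claw":0.6},{"dx":0,"dy":-30,"dz":0,"twist":0,"claw":0.6},{"dx":50,"dy":0,"dz":0,"twist":0,"claw":0.6},{"dx":50,"dy":0,"dz":30,"twist":0,"claw":0.6},{"dx":50,"dy":0,"dz":50,"twist":0,"claw":0.6},{"dx":30,"dy":0,"dz":50,"twist":0,"claw":0.6},{"dx":0,"dy":0,"dz":50,"twist":0,"claw":0.6},{"dx":0,"dy":0,"dz":0,"twist":0,"claw":0.6}])

```text
clock: 26.2
tool_pos: [0.4358, -0.3872, 0.2421]
tcp_rot: [0.002, 0.707, -0.706, -0.027]
contact_force: [0.0, 0.4, 0.2]
width: 0.802
```

```bash
python3 - <<'E'
from h import *
s=arm.get_state();print(s['clock'],s['tool_pos'],s['contact_force'])
m,im,d=grab('top','t9.png');P=cloud(m,d)*1000;z=P[...,2]
def f(n,x,y,r,a,b):
    k=(np.hypot(P[...,0]-x,P[...,1]-y)<r)&(z>a)&(z<b);print(n,k.sum(),P[k].mean(0).round(1) if k.any() else '')
f('placed cap',610,-214,60,148,175);f('pan',610,-214,58,66,80)
f('standing cap',521,290.5,40,85,100);f('tab',514,232,30,76,95)
m0=dict(np.load('top0.npz'));P0=cloud(m0,m0['d'])*1000
for Q,n in((P0,'before'),(P,'after')):
    for nm,x,y,a in(('standing',521,290,60),('beaker',757,-7,40)):
        k=(np.hypot(Q[...,0]-x,Q[...,1]-y)<32)&(Q[...,2]>a)&(Q[...,2]<140);print(n,nm,k.sum(),Q[k].mean(0).round(1))
cv2.imwrite('pics/t9c.png',cv2.resize(im[100:290,210:510,::-1],None,fx=2.6,fy=2.6,interpolation=2))
E
```

```text
26.2 [ 0.43575859 -0.38722675  0.24212509] [0.04258211 0.44653533 0.2050263 ]
placed cap 152 [ 607.6 -212.1  158.6]
pan 1215 [ 607.5 -207.5   70.4]
standing cap 129 [523.  299.4  92.7]
tab 75 [513.4 230.4  85. ]
before standing 300 [522.6 295.9  78.9]
before beaker 181 [763.1  -8.3  56.5]
after standing 298 [522.6 295.9  79.1]
after beaker 182 [763.4  -8.5  56.4]
```

View pics/t9c.png

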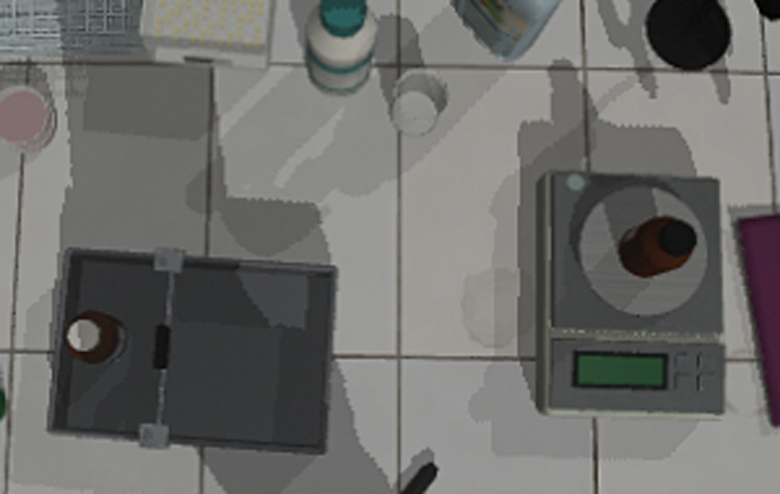

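Final view: bottle upright in the middle of the pan (base about (645,250)), divider left back at (165,345) (66 mm), standing bottle and beaker unmoved. Handing in.

```bash
python3 -c "
from bench import arm
print(arm.close_job())"
```

```text
the job is handed in; nothing more can be done
None
```

The job is done and handed in at about 26 s on the robot's clock, with the robot touching nothing.

I pushed the divider back with shut fingers and left it there. I then gripped the bottle by its cap end and lifted it clear. The tool cannot tilt, so I turned the bottle upright in the light grip by pushing its base over the bin's +x rim. Finally I stood it on the pan, with about 2–4 N of contact, and released it.

**Last checks, from the top camera:**
- **Bottle:** upright, cap centre at (608, -212) mm against a pan centre of (610, -214) mm.
- **Divider:** about 66 mm back from its starting position.
- **Standing bottle and beaker:** both unchanged to within 0.5 mm.

**Disagreements on the way:**
- **Fingertip height:** the fingertips stood about 30 mm higher than the reported TCP, by both cameras' depth. My first pass went over the tab without touching it, so I corrected for this afterwards.
- **Turning the bottle:** the base slipped off the rim twice while I turned the bottle, and it crept about 10 mm in the grip. I corrected for both before placing it.

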